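Close the tea canister with the lid that fits

ROBOT

A 7-joint arm with a two-finger parallel gripper is mounted at the origin on the work surface. World frame = base frame: x ahead of the robot, y to its left, z up, the work surface at z = 0. Lengths are in m, angles in rad, forces in N, time in s.
With the tool pointing down it reaches from about 0.4 to 0.85 m from the base axis. Payload 4.5 kg.
Tool frame: the origin (TCP) lies between the finger pads; the fingertips stand 19 mm ahead of it and the grasp point (between the pads) is the TCP (r.tips_ahead is the distance from the TCP to the fingertips, in m); z points along the fingers, y is the line along which they close (so a half turn about z gives the same grasp; the last joint's range is limited). The gripper opens to 88 mm and grips with 3 to 60 N. Pads are 18 mm wide; open, the fingers measure 123 mm over their backs; the gripper's body (75 mm by 187 mm) begins 45 mm behind the grasp point.
Start: joints at [1.377, 0.689, -0.195, 1.565, 0.157, 0.902, -0.215], TCP at [0.141, -0.609, 0.258] pointing down, gripper open.
Joint ranges: [-3.01, 3.01], [-0.46, 2.08], [-1.47, 1.51], [0.13, 2.56], [-1, 4.14], [0.04, 2.09], [-2.66, 2.66]. Speed limits (rad/s): [2.57, 2.57, 3.14, 3.14, 3.14, 3.14, 3.14].

INTERFACE

Orientations are given as a unit quaternion [x, y, z, w].
In Python, from plant import r, cams, models gives the robot as it stands. The module is installed in compiled form; this text tells all that it offers.
- The arm moves only by the tool jog_arm, never from a script. Its arguments are lists of equal length, an entry for each row: "turn": the turn, a rotation vector about the tool's x, y, z in rad, a list of three; "translation": the shift along the tool's x, y, z in m, a list of three; "grip": the closure, from 0 (fully open) to 1 (shut). In form: {"turn": [[ax, ay, az], ...], "translation": [[tx, ty, tz], ...], "grip": [grip, ...]}. A call has 1 to 20 rows; each row is the pose to reach, as a shift and turn from the pose commanded when the call began, along the tool's axes at that moment; what a row does not reach only later rows make up. A row lasts 1/8 s, in which the tool goes at most 62.5 mm and 10.7 degrees, less where a joint would pass 70% of its speed; a pose out of reach is approached as far as the arm can. A call with a gripper value outside its range is refused whole. The fingers move at their own pace and stop on an object; "force" is the grip in N (left out, the last holds). Time passes only in rows, so rows that repeat a pose let the fingers close. It gives the time, the measured TCP pose, the force, the opening and the grip force at its end, in the units of the state.
- r.get_state(): the state, without advancing time (a new reading comes with each control period).
- cams.snapshot(name): name is "scene" or "top" or "wrist"; returns the picture (400x640x3 uint8, red, green, blue); there is no depth.
- cams.camera_params(name): a dict with "fx", "fy", "cx", "cy" (pixels), "eye" and "orientation" of the camera in the world. Camera axes: x right, y up, looking along -z (the intrinsics and any distortion apply to the point x, -y, -z); pixel columns grow to the right and rows downward; lengths in m; the calibration is good to about 2 mm. A picture is of the moment at which its call begins: read the wrist's pose just before it. camera_params takes no time and is no camera call; for the wrist camera it gives the pose at the moment of the call.
- r.finish_job(): hands the job in; it is judged then, once.
Trained networks look in the newest picture that a camera, given by its name, has taken for a name from the list of things; names that differ only in an ending like _2 or _b are one class to them, and where a whole thing is asked for, a point or a joint stands for the part that bears it (a point fixed in the world has none). Each returns a list of dicts, best first, with "p" (0 to 1); they miss things now and then, are a little off and sometimes report something else, mostly with a low value. They report only what shows in the picture. A call takes as long as a camera call. They do not tell look-alikes from the thing itself.
- models.find_in(camera, name): "position" ([x, y, z] in m, in world coordinates, good to about 4 mm: the middle of the surface that is visible of it).
- models.masks_of(camera, name): "pixels" (400x640 bool, what is visible of it).
- models.place_of(camera, name): "position" ([x, y, z] in m, in world coordinates, good to about 4 mm: a listed point, or the origin of a listed thing).
The state is a dict: "clock": time; "q": joint angles; "qd": joint speeds; "joint_torque": joint torques, N m; "tool_pos": TCP position; "eef_rot": TCP orientation; "contact_force": force on the tool from outside, world axes, zero at the start; "moment": the same for the moment, N m; "opening": opening from 0.0 (shut) to 1.0 (fully open); "finger_force": force on a finger pad.
Only numpy, scipy, OpenCV 4.12 (cv2) and the standard library are available. Lean on these libraries where they do the work, as an engineer would, in place of code of your own. Each camera call takes 0.05 s, during which the arm holds its last target. There are 200 camera calls.

TASK

The celadon tea canister on the kitchen island stands open. Of the three look-alike bamboo lids, put the one that fits onto it, plug in the mouth and flange level and fully home on the rim, and let go. The canister stays standing where it is, and the other two lids end up on the island beside it.

Things in the scene. Friction and masses are not known exactly. Their poses are not given: they have to be found in the camera images.
- canister_mouth (a point): Open round celadon tea canister, upright, loose, at the robot's left: 82 mm across, 110 mm tall, wall 4 mm, mouth 74 mm across, about 600 g. This point: centre of the mouth in the plane of the rim, 110 mm above its underside; z up. A seated lid rests its flange on the rim. Kettle (225 mm tall), pitcher, gaiwan and cup rack stand beyond, along the far edge (x over 0.72 m); not needed.
- lid_a_knob (a point): Loose bamboo lid lying knob up: round flange 106 mm across, 5 mm thick; under it a conical plug 14 mm deep, 92 mm across below the flange, 78 mm at its flat bottom; on top an upright round knob 26 mm across, 30 mm tall. This point: centre of the knob, 15 mm above the flange's top, 34 mm above the plug's bottom; z up along the knob. About 100 g. The three lids differ only in breadth.
- lid_b_knob (a point): Loose bamboo lid lying knob up: round flange 66 mm across, 5 mm thick; under it a conical plug 14 mm deep, 48 mm across below the flange, 30 mm at its flat bottom; on top an upright round knob 26 mm across, 30 mm tall. This point: centre of the knob, 15 mm above the flange's top, 34 mm above the plug's bottom; z up along the knob. About 50 g. The three lids differ only in breadth.
- lid_c_knob (a point): Loose bamboo lid lying knob up: round flange 86 mm across, 5 mm thick; under it a conical plug 14 mm deep, 70 mm across below the flange, 48 mm at its flat bottom; on top an upright round knob 26 mm across, 30 mm tall. This point: centre of the knob, 15 mm above the flange's top, 34 mm above the plug's bottom; z up along the knob. About 75 g. The three lids differ only in breadth.
Not all that is in view belongs to the job. Leave any black or grey look-alike of the part that bears lid_a_knob alone.

How it is judged:
On the way:
1. the lid that fits is lifted above the canister's rim (height (world z) of lid_c_knob above 0.13 m and horizontal distance between lid_c_knob and canister_mouth above 0.05 m), for 0.1 s.
At the end, for the whole second after the job is handed in: 86 mm lid home on the canister: knob centre 14 to 25 mm above the rim, within 10 mm of its axis, tilt under 10 deg; canister upright (10 deg) on the island, within 60 mm of its start; other two lids on the island, knob centres under 70 mm high and over 70 mm from the canister axis (z of lid_c_knob in the frame of canister_mouth between 0.014 and 0.025 m and horizontal distance between lid_c_knob and canister_mouth below 0.01 m and angle between each of lid_c_knob, canister_mouth's own z axis and vertical below 0.17 rad and height (world z) of canister_mouth between 0.1 and 0.12 m and distance of canister_mouth from where it was at the start of the episode below 0.06 m and height (world z) of each of lid_a_knob, lid_b_knob below 0.07 m and horizontal distance between each of lid_a_knob, lid_b_knob and canister_mouth above 0.07 m); the robot touches nothing.
It also fails if it takes over 40 s, if anything falls off the work surface, if the arm or the gripper's body presses on something with over 40 N, if the wrist force passes 120 N, or if a joint passes its speed limit or range.

## Working session

There is one attempt and no reset: what is moved stays moved. The work goes in short steps, Python scripts to look and compute and a tool call to move; the robot and the scene stay as the last step left them, time stands still between calls to the robot, and variables do not carry over. Pictures are saved under pics/ and viewed, at most 10 in all, crops included, and the job is handed in when it is done.

Besides the shell and the picture viewer there is one more tool, called after "Emit:" by a JSON object that holds its "name" and its "arguments". jog_arm: Moves the arm, as the interface text tells. Its arguments: {"type":"object","properties":{"turn":{"type":"array"},"translation":{"type":"array"},"grip":{"type":"array"},"force":{"type":"number"}},"required":["turn","translation","grip"]}

```bash
mkdir -p pics
python3 - <<'E'
from plant import r,cams,models
import cv2,numpy as np
s=r.get_state();print(s['clock'],s['tool_pos'],s['eef_rot'],s['opening'])
for c in("top","scene"):
    im=cams.snapshot(c);cv2.imwrite(f'pics/{c}1.png',im[:,:,::-1])
    for n in("canister_mouth","lid_a_knob"):
        print(c,n,[(np.round(d['position'],3).tolist(),round(d['p'],2)) for d in models.place_of(c,n)])
    for n in ("lid_a_knob",):
      for d in models.masks_of(c,n):
        y,x=np.where(d['pixels']);print('mask',c,round(d['p'],2),x.min(),x.max(),y.min(),y.max(),x.size)
    print({k:np.round(v,3).tolist() for k,v in cams.camera_params(c).items()})
E
```

```text
0.0 [ 0.14098846 -0.60829182  0.25692881] [ 9.93514250e-01  1.13704154e-01 -1.59074603e-04 -8.80336911e-04] 0.9991125019765693
top canister_mouth [([0.491, 0.226, 0.11], 0.88)]
top lid_a_knob [([0.431, -0.237, 0.034], 0.96), ([0.475, -0.086, 0.036], 0.95), ([0.322, -0.115, 0.031], 0.92), ([0.458, 0.06, 0.038], 0.63), ([0.328, 0.14, 0.03], 0.63)]
mask top 0.97 350 389 239 280 1310
mask top 0.87 251 291 236 276 1292
mask top 0.7 284 323 186 225 1259
mask top 0.64 339 378 181 220 1251
mask top 0.58 397 435 201 239 1204
{'fx': 474.795, 'fy': 474.795, 'cx': 319.876, 'cy': 194.76, 'eye': [0.344, 0.012, 1.264], 'orientation': [0.042, -0.039, -0.7, 0.712]}
scene canister_mouth [([0.492, 0.229, 0.109], 0.74)]
scene lid_a_knob [([0.452, 0.059, 0.038], 0.95), ([0.322, 0.14, 0.036], 0.78), ([0.429, -0.23, 0.035], 0.73), ([0.319, -0.116, 0.036], 0.66), ([0.473, -0.088, 0.035], 0.58)]
mask scene 0.78 266 305 119 148 939
mask scene 0.77 384 431 200 241 1529
mask scene 0.76 276 319 162 196 1224
mask scene 0.68 323 365 132 162 1076
mask scene 0.63 314 359 201 239 1456
{'fx': 404.98, 'fy': 404.98, 'cx': 324.292, 'cy': 196.864, 'eye': [0.753, 0.457, 0.765], 'orientation': [0.093, 0.3, 0.913, 0.259]}
```

View pics/top1.png

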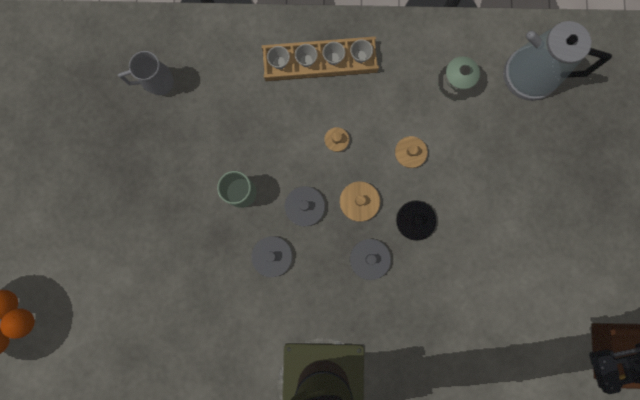

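View pics/scene1.png

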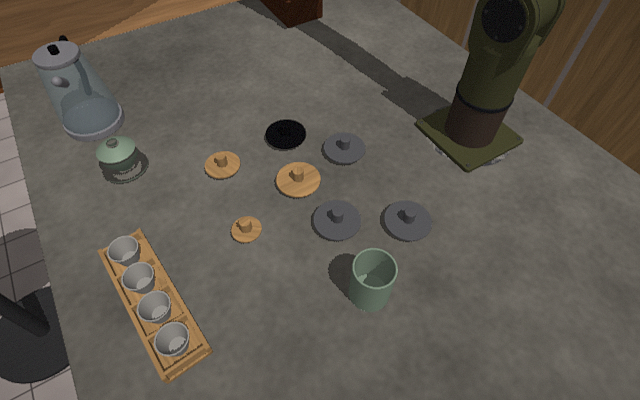

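The top picture shows the bamboo lids as small (337,139), middle (412,152) and large (360,201). Grey and black look-alikes lie nearer the robot, and the canister is at (235,188). The middle lid is lid_c.

```bash
cat > h.py <<'E'
import numpy as np
from scipy.spatial.transform import Rotation as R
def ray(P,u,v,z):
    d=R.from_quat(P['orientation']).apply([(u-P['cx'])/P['fx'],-(v-P['cy'])/P['fy'],-1]);e=np.array(P['eye'])
    return e+d*(z-e[2])/d[2]
E
python3 - <<'E'
from plant import r,cams,models
from h import *
P={}
for c in("top","scene"):
    cams.snapshot(c);P=cams.camera_params(c)
    for n in("lid_c_knob","lid_b_knob"):
        print(c,n,[(np.round(d['position'],3).tolist(),round(d['p'],2)) for d in models.place_of(c,n)])
    for d in models.masks_of(c,"lid_c_knob"):
        y,x=np.where(d['pixels']);print(x.min(),x.max(),y.min(),y.max())
    print([ray(P,*p,.049).round(3).tolist() for p in (dict(top=[(412.5,150),(337,137)],scene=[(223,157),(247,222)])[c])])
s=r.get_state();print(s['tool_pos'],R.from_quat(s['eef_rot']).as_matrix().round(3).tolist())
E
```

```text
top lid_c_knob [([0.607, -0.225, 0.032], 0.87)]
top lid_b_knob [([0.635, -0.025, 0.036], 0.86)]
395 426 136 167
[[0.605, -0.22, 0.049], [0.636, -0.024, 0.049]]
scene lid_c_knob [([0.609, -0.222, 0.032], 0.64)]
scene lid_b_knob [([0.645, -0.02, 0.033], 0.62)]
206 239 151 177
[[0.605, -0.212, 0.049], [0.636, -0.016, 0.049]]
[ 0.1411856  -0.60890348  0.2577842 ] [[0.974, 0.226, 0.0], [0.226, -0.974, -0.0], [0.0, 0.0, -1.0]]
```

Emit:
{"name": "jog_arm", "arguments": {"turn": [[0,0,0],[0,0,0],[0,0,0],[0,0,0],[0,0,0],[0,0,0],[0,0,0],[0,0,0],[0,0,0],[0,0,0],[0,0,0],[0,0,0],[0,0,0],[0,0,0]], "translation": [[0.04,-0.02,0],[0.09,-0.045,0],[0.14,-0.07,0],[0.19,-0.095,0],[0.24,-0.12,0],[0.29,-0.145,0],[0.34,-0.17,0],[0.39,-0.195,0],[0.44,-0.22,0.02],[0.49,-0.245,0.04],[0.525,-0.265,0.06],[0.541,-0.272,0.06],[0.541,-0.272,0.06],[0.541,-0.272,0.06]], "grip": [0,0,0,0,0,0,0,0,0,0.3,0.3,0.3,0.3,0.3]}}

```text
clock: 2.55
tool_pos: [0.6056, -0.2245, 0.1987]
eef_rot: [0.994, 0.112, -0.0, 0.001]
contact_force: [-1.0, -0.7, 1.0]
opening: 0.705
finger_force: 0.0
```

Run:
```python
from plant import r,cams,models
from h import *
import cv2
s=r.get_state();P=cams.camera_params("wrist");im=cams.snapshot("wrist");cv2.imwrite('pics/w1.png',im[:,:,::-1])
print(s['tool_pos'],s['eef_rot'],s['opening'],s['contact_force'],P['eye'],P['fx'],P['cx'],P['cy'])
print([(d['position'],d['p']) for d in models.place_of("wrist","lid_c_knob")])
for d in models.masks_of("wrist","lid_c_knob"):
    y,x=np.where(d['pixels']);print(x.min(),x.max(),y.min(),y.max())
np.save('P.npy',P,allow_pickle=True)
```

```text
[ 0.60559002 -0.22451586  0.1987166 ] [ 9.93699166e-01  1.12074118e-01 -1.00909550e-04  1.16155079e-03] 0.704826204373558 [-1.04029124 -0.67415236  1.02916965] [ 0.67648468 -0.2078712   0.32630749] 316.5309670913284 318.5260528788069 197.54515103180466
[([0.6057, -0.2232, 0.0329], 0.6)]
275 360 134 217
```

View pics/w1.png

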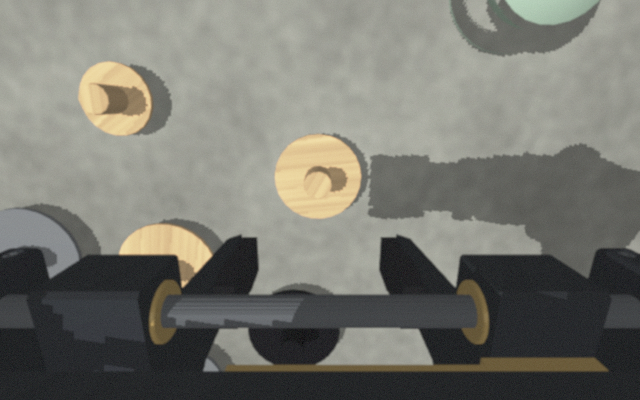

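The wrist picture shows the middle lid at (318,176), centred between the fingers. Its 86 px breadth at 0.31 m comes to about 84 mm, so it is lid_c. Next: descend and grip.

Emit:
{"name": "jog_arm", "arguments": {"turn": [[0,0,0],[0,0,0],[0,0,0],[0,0,0],[0,0,0],[0,0,0],[0,0,0],[0,0,0],[0,0,0],[0,0,0],[0,0,0],[0,0,0],[0,0,0],[0,0,0]], "translation": [[0,-0.001,0.04],[0,-0.001,0.08],[0,-0.001,0.115],[0,-0.001,0.14],[0,-0.001,0.15],[0,-0.001,0.156],[0,-0.001,0.156],[0,-0.001,0.156],[0,-0.001,0.156],[0,-0.001,0.156],[0,-0.001,0.156],[0,-0.001,0.156],[0,-0.001,0.156],[0,-0.001,0.156]], "grip": [0.3,0.3,0.3,0.3,0.3,0.3,0.3,0.6,1,1,1,1,1,1], "force": 20}}

```text
clock: 4.45
tool_pos: [0.6067, -0.2211, 0.042]
eef_rot: [0.994, 0.114, 0.0, 0.0]
contact_force: [-0.5, -0.0, 3.7]
opening: 0.288
finger_force: 20.0
```

Emit:
{"name": "jog_arm", "arguments": {"turn": [[0,0,0],[0,0,0],[0,0,0],[0,0,0],[0,0,0],[0,0,0],[0,0,0]], "translation": [[0,0,-0.02],[0,0,-0.06],[0,0,-0.1],[0,0,-0.15],[0,0,-0.18],[0,0,-0.18],[0,0,-0.18]], "grip": [1,1,1,1,1,1,1]}}

```text
clock: 5.32
tool_pos: [0.6056, -0.2203, 0.221]
eef_rot: [0.994, 0.114, -0.001, -0.0]
contact_force: [0.5, -0.2, -1.3]
opening: 0.29
finger_force: 20.0
```

Run:
```python
from plant import r,cams,models
from h import *
import cv2
s=r.get_state();P=cams.camera_params("wrist");im=cams.snapshot("wrist");cv2.imwrite('pics/w2.png',im[:,:,::-1])
p=s['tool_pos'];Rt=R.from_quat(s['eef_rot']);print(p,s['opening'],s['finger_force'])
for c in("wrist","top","scene"):
  if c!="wrist":cams.snapshot(c)
  for d in models.place_of(c,"lid_c_knob")[:2]: print(c,np.round(d['position'],4),d['p'],Rt.inv().apply(np.array(d['position'])-p).round(4))
  for d in models.place_of(c,"canister_mouth")[:2]: print(c,np.round(d['position'],4),d['p'],Rt.inv().apply(np.array(d['position'])-p).round(4))
```

```text
[ 0.60559908 -0.22028518  0.22099377] 0.2895556145411192 19.99970027245581
wrist [ 0.6042 -0.2193  0.2146] 0.76 [-0.0011 -0.0013  0.0064]
wrist [ 0.4734 -0.0828  0.0355] 0.46 [-0.0974 -0.1636  0.1858]
top [ 0.6068 -0.2236  0.207 ] 0.7 [0.0004 0.0035 0.014 ]
top [0.4937 0.2274 0.1084] 0.74 [-0.0076 -0.4613  0.1131]
scene [ 0.6068 -0.2197  0.2161] 0.96 [ 0.0013 -0.0003  0.0049]
scene [ 0.6444 -0.0215  0.0323] 0.21 [ 0.0831 -0.1847  0.1887]
scene [0.4889 0.2276 0.111 ] 0.71 [-0.0122 -0.4626  0.1105]
```

View pics/w2.png

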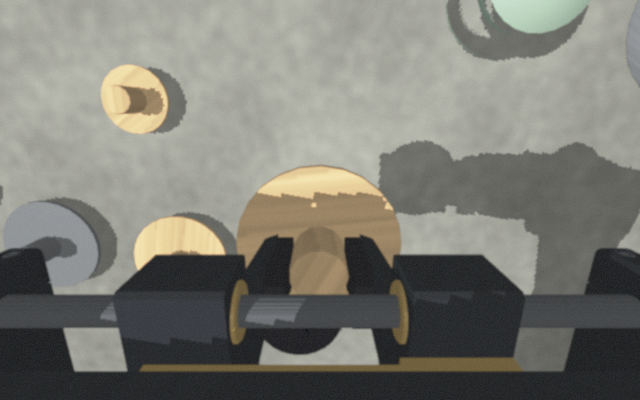

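Emit:
{"name": "jog_arm", "arguments": {"turn": [[0,0,0],[0,0,0],[0,0,0],[0,0,0],[0,0,0],[0,0,0],[0,0,0],[0,0,0],[0,0,0],[0,0,0],[0,0,0],[0,0,0],[0,0,0],[0,0,0],[0,0,0]], "translation": [[0,-0.02,0],[-0.001,-0.055,0],[-0.002,-0.095,0],[-0.003,-0.14,0],[-0.004,-0.185,0],[-0.005,-0.23,0],[-0.006,-0.275,0],[-0.007,-0.32,0],[-0.008,-0.365,0],[-0.009,-0.405,0],[-0.01,-0.435,0],[-0.01,-0.455,0],[-0.01,-0.462,0],[-0.01,-0.462,0],[-0.01,-0.462,0]], "grip": [1,1,1,1,1,1,1,1,1,1,1,1,1,1,1]}}

```text
clock: 7.65
tool_pos: [0.4926, 0.2259, 0.2217]
eef_rot: [0.994, 0.113, -0.0, 0.0]
contact_force: [0.1, 0.1, -1.3]
opening: 0.289
finger_force: 20.0
```

Run:
```python
from plant import r,cams,models
from h import *
import cv2
s=r.get_state()
p=s['tool_pos'];Rt=R.from_quat(s['eef_rot']);print(p,s['opening'],s['finger_force'])
for c in("wrist","top","scene"):
  im=cams.snapshot(c);cv2.imwrite(f'pics/{c}3.png',im[:,:,::-1])
  for n in("lid_c_knob","canister_mouth"):
    for d in models.place_of(c,n)[:1]: print(c,n,np.round(d['position'],4),d['p'],Rt.inv().apply(np.array(d['position'])-p).round(4))
```

```text
[0.49260218 0.22586219 0.22173262] 0.28864546514867645 19.99967034906149
wrist lid_c_knob [0.491  0.2238 0.2122] 0.55 [-0.002   0.0016  0.0095]
wrist canister_mouth [0.4891 0.2242 0.2136] 0.32 [-0.0038  0.0008  0.0081]
top lid_c_knob [0.4936 0.2264 0.2113] 0.52 [ 0.0011 -0.0003  0.0104]
top canister_mouth [0.4945 0.2301 0.1085] 0.73 [ 0.0028 -0.0038  0.1132]
scene lid_c_knob [0.4925 0.2264 0.2097] 0.79 [ 0.     -0.0006  0.012 ]
scene canister_mouth [0.4896 0.2289 0.1102] 0.83 [-0.0022 -0.0037  0.1115]
```

View pics/scene3.png

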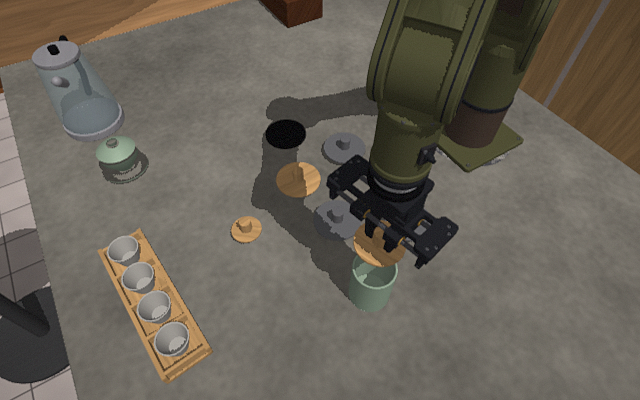

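The scene picture shows the lid held level above the canister, which is at (372,270). Lowering slowly.

Emit:
{"name": "jog_arm", "arguments": {"turn": [[0,0,0],[0,0,0],[0,0,0],[0,0,0],[0,0,0],[0,0,0],[0,0,0],[0,0,0],[0,0,0],[0,0,0],[0,0,0]], "translation": [[0,-0.002,0.015],[0,-0.002,0.035],[0,-0.002,0.05],[0,-0.002,0.058],[0,-0.002,0.063],[0,-0.002,0.068],[0,-0.002,0.073],[0,-0.002,0.077],[0,-0.002,0.08],[0,-0.002,0.081],[0,-0.002,0.081]], "grip": [1,1,1,1,1,1,1,1,1,1,1]}}

```text
clock: 9.48
tool_pos: [0.492, 0.229, 0.1407]
eef_rot: [0.994, 0.114, 0.0, 0.0]
contact_force: [0.2, 0.4, -0.4]
opening: 0.291
finger_force: 20.0
```

Emit:
{"name": "jog_arm", "arguments": {"turn": [[0,0,0],[0,0,0],[0,0,0],[0,0,0]], "translation": [[0,0,0.001],[0,0,0.002],[0,0,0.003],[0,0,0.003]], "grip": [1,1,1,1]}}

```text
clock: 9.98
tool_pos: [0.492, 0.229, 0.138]
eef_rot: [0.994, 0.114, 0.0, -0.0]
contact_force: [-1.5, -0.4, 1.9]
opening: 0.288
finger_force: 20.0
```

Run:
```python
from plant import r,cams,models
import cv2,numpy as np
s=r.get_state();print(s['tool_pos'],s['contact_force'])
im=cams.snapshot("scene");cv2.imwrite('pics/s4.png',cv2.resize(im[190:340,280:480],None,fx=4,fy=4)[:,:,::-1])
for n in("lid_c_knob","canister_mouth"):print(n,[(np.round(d['position'],4),d['p']) for d in models.place_of("scene",n)[:1]])
```

```text
[0.49202562 0.22904298 0.1379658 ] [-1.47947515 -0.403217    1.86456817]
lid_c_knob [(array([0.4908, 0.2264, 0.1277]), 0.93)]
canister_mouth []
```

View pics/s4.png

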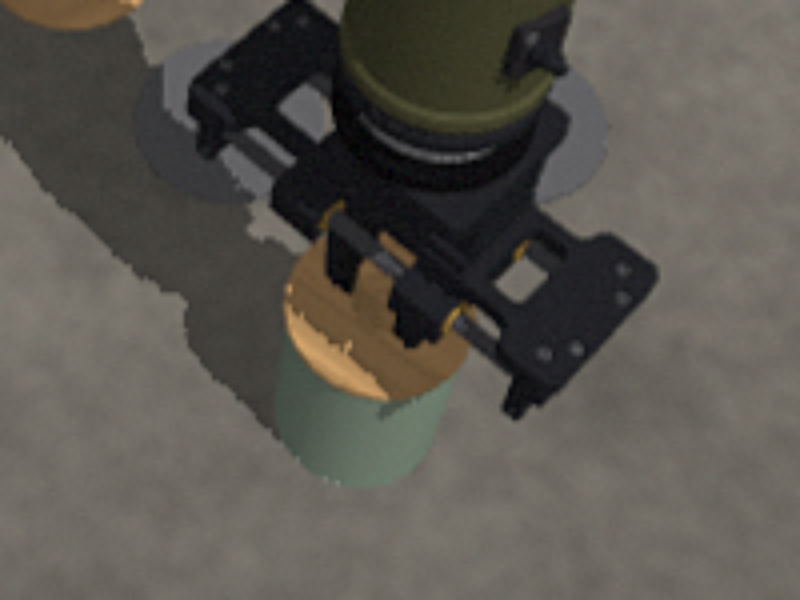

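The picture shows the flange on the rim (crop 375,330), level and centred, with contact force just building. Releasing and withdrawing.

Emit:
{"name": "jog_arm", "arguments": {"turn": [[0,0,0],[0,0,0],[0,0,0],[0,0,0],[0,0,0],[0,0,0],[0,0,0],[0,0,0],[0,0,0],[0,0,0],[0,0,0],[0,0,0]], "translation": [[0,0,0.001],[0,0,0.001],[0,0,0.001],[0,0,0],[0,0,0],[0,0,0],[0,0,-0.015],[0,0,-0.045],[0,0,-0.09],[0,0,-0.13],[0,0,-0.15],[0,0,-0.15]], "grip": [1,1,0.6,0.5,0.4,0.4,0.4,0.4,0.4,0.4,0.4,0.4]}}

```text
clock: 11.62
tool_pos: [0.4929, 0.2294, 0.2899]
eef_rot: [0.994, 0.114, 0.002, -0.001]
contact_force: [-0.2, 0.5, -0.4]
opening: 0.605
finger_force: 0.0
```

Run:
```python
from plant import r,cams,models
import cv2,numpy as np
s=r.get_state();print(s['tool_pos'],s['contact_force'],s['opening'])
for c in("scene","top"):
  im=cams.snapshot(c)
  if c=="scene":cv2.imwrite('pics/s5.png',cv2.resize(im[110:340,210:480],None,fx=2.6,fy=2.6)[:,:,::-1])
  for n in("lid_c_knob","canister_mouth"):print(c,n,[(np.round(d['position'],4),d['p']) for d in models.place_of(c,n)[:1]])
```

```text
[0.49285374 0.22940497 0.28991725] [-0.2101179   0.54203742 -0.41494689] 0.6045739315456211
scene lid_c_knob [(array([0.493 , 0.2296, 0.127 ]), 0.76)]
scene canister_mouth []
top lid_c_knob [(array([ 0.638 , -0.026 ,  0.0363]), 0.49)]
top canister_mouth []
```

View pics/s5.png

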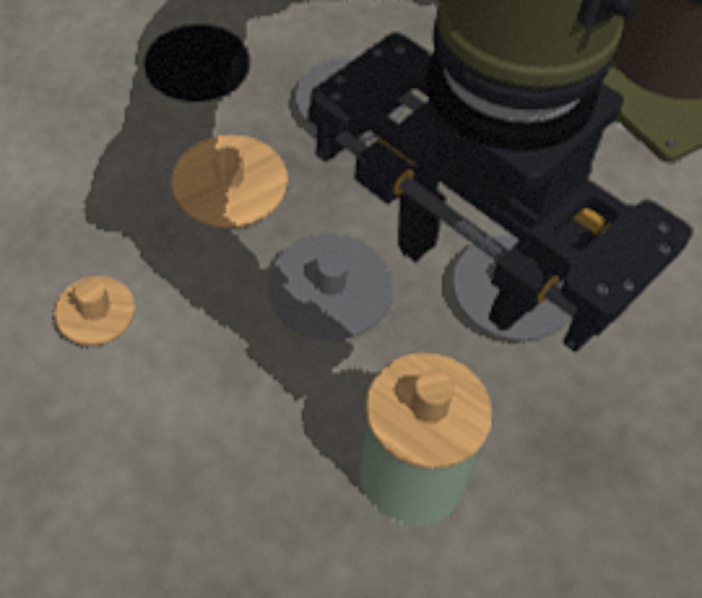

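The lid sits level on the rim (crop 430,410). The other two lids are untouched, and the gripper is clear.

```bash
python3 -c "
from plant import r
print(r.finish_job())"
```

```text
the job is handed in; nothing more can be done
None
```

The 86 mm lid (lid_c) is on the canister, level on the rim and released with the gripper clear; the other two lids were not moved. The job was handed in at about 12 s on the robot's clock, and no verdict came back.

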